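# Find the blind adapter with a gauge pin and load it in the V-jig

## Robot

A 6-joint arm with a two-finger parallel gripper is mounted at the origin on the work surface. World frame = base frame: x ahead of the robot, y to its left, z up, the work surface at z = 0. Lengths are in m, angles in rad, forces in N, time in s.
With the tool pointing down it reaches from about 0.35 to 0.725 m from the base axis. Payload 6 kg.
Tool frame: the origin (TCP) lies at the very end of the fingers, on their centre line; the grasp point (between the pads) lies 19 mm behind it (bot.hold_point_z is the distance from the TCP to the grasp point, in m); z points along the fingers, x is the direction in which the jaws open and shut, and the axes are right-handed (so a half turn about z gives the same grasp; the last joint's range is limited). The gripper opens to 85 mm and grips with 20 to 120 N. Pads are 22 mm wide; open, the fingers measure 114 mm over their backs; the gripper's body (76 mm by 85 mm) begins 54 mm behind the grasp point. The pads swing forward as they close: fully open they stand 13 mm farther back than shut.
Start: joints at [1.483, 0.04, 0.085, 0, -1.615, -0.334], TCP at [0.246, 0.547, 0.231] pointing down, gripper open.
Joint ranges: [-2.56, 2.56], [-1.29, 2.01], [-1.08, 1.49], [-3.29, 1.98], [-2.81, -0.18], [-2.99, 2.99]. Speed limits (rad/s): [2.57, 2.57, 3.01, 3.14, 3.14, 3.14].

## Interface

Orientations are given as [roll, pitch, yaw] about the fixed x, y, z axes, in that order (R = Rz(yaw) Ry(pitch) Rx(roll)).
In Python, from plant import bot gives the robot as it stands.
- The arm moves only by the tool move_arm, never from a script. Its argument "series" is text: rows parted by semicolons, each of 7 numbers parted by spaces: the gripper's target within -1 to 1 (shut at 1, half-way at 0, fully open at -1), then the shift along the tool's x, y, z in mm, then the turn, a rotation vector about the tool's x, y, z in rad. A call has exactly 8 rows; each row shifts and turns the pose as measured when the row begins, along the tool's axes as they then stand; what a row does not reach is not made up. A row lasts 1/8 s, in which the tool goes at most 62.5 mm and 10.7 degrees, less where a joint would pass 70% of its speed; a pose out of reach is approached as far as the arm can. A call is refused whole if a number of a shift passes 62.5 or a number of a turn 0.188, either way. A call with a gripper value outside its range is refused whole. The fingers move at their own pace and stop on an object; the grip force is fixed at half the most. Time passes only in rows, so rows that do not move let the fingers close, or fill a call up. It gives the time, the measured TCP pose, the force and the opening at its end, in the units of the state.
- bot.get_obs(): the state, without advancing time (a new reading comes with each control period).
- bot.get_image(name): name is "scene" or "top"; returns the picture (400x640x3 uint8, blue, green, red); there is no depth.
- bot.camera_params(name): a dict with "fx", "fy", "cx", "cy" (pixels), "position" and "rotation" of the camera in the world. Camera axes: x right, y up, looking along -z (the intrinsics and any distortion apply to the point x, -y, -z); pixel columns grow to the right and rows downward; lengths in m; the calibration is good to about 2 mm. A picture is of the moment at which its call begins. camera_params takes no time and is no camera call.
- bot.sign_off(): hands the job in, once; it reports no verdict.
The state is a dict: "clock": time; "q": joint angles; "qvel": joint speeds; "joint_torque": joint torques, N m; "tcp_pos": TCP position; "orientation": TCP orientation; "contact_force": force on the tool from outside, world axes, zero at the start; "torque": the same for the moment, N m; "opening": opening from 0.0 (shut) to 1.0 (fully open).
Only numpy, scipy, OpenCV 4.12 (cv2) and the standard library are available. Lean on these libraries where they do the work, as an engineer would, in place of code of your own. Each camera call takes 0.05 s, during which the arm holds its last target. There are 200 camera calls.

## Task

One of the three aluminium adapters on the black pad was not drilled right through: take the orange-handled gauge pin and feel to the bottom of every bore in turn, going from the robot's left to its right, to find out which. Then put the pin back upright in its blue holder and set the blind adapter standing in the red V-jig, pushed fully home against both flanks. Leave the two good adapters standing where they are and don't disturb the tape, specimen or wrench.

Things in the scene. Friction and masses are not known exactly. Their poses are not given: they have to be found in the camera images.
- rack: fixed flat black rubber pad with yellow end strips, 100 x 250 x 8 mm, its top 8 mm above the table; origin at the centre of its underside. The three adapters stand in a row along its y axis, at about y = +85, 0 and -85 mm; +y is the robot's left
- adapter_a: one of three outwardly identical bright aluminium adapters: upright round cylinder, 40 mm diameter, 60 mm tall, about 0.18 kg; origin at the centre of its underside, z up along its bore. A 14 mm bore runs down its axis from the top; in two of the three it goes right through, in the third it stops 40 mm below the top. Which of them it is cannot be told from outside, so it has to be felt with the pin. Stands loose on the black pad.
- adapter_b: one of three outwardly identical bright aluminium adapters: upright round cylinder, 40 mm diameter, 60 mm tall, about 0.18 kg; origin at the centre of its underside, z up along its bore. A 14 mm bore runs down its axis from the top; in two of the three it goes right through, in the third it stops 40 mm below the top. Which of them it is cannot be told from outside, so it has to be felt with the pin. Stands loose on the black pad.
- adapter_c: one of three outwardly identical bright aluminium adapters: upright round cylinder, 40 mm diameter, 60 mm tall, about 0.18 kg; origin at the centre of its underside, z up along its bore. A 14 mm bore runs down its axis from the top; in two of the three it goes right through, in the third it stops 40 mm below the top. Which of them it is cannot be told from outside, so it has to be felt with the pin. Stands loose on the black pad.
- pin: loose steel gauge pin with a plastic handle, 110 mm tall, 0.08 kg, standing in the holder: round-nosed shank 8 mm diameter and 55 mm long pointing down, then a flange 26 mm diameter and 4 mm thick, then an orange handle 20 mm diameter and 51 mm long (from 59 to 110 mm above the nose). Origin at the nose, z up the handle. In the holder the flange rests on the holder's top and the nose is 5 mm above the table
- pin_tip (a point): the nose (lowest end) of the pin's shank, same point as the pin's origin
- holder: fixed blue block 50 x 50 x 60 mm with a 14 mm hole through it from the top, on its axis; origin at the centre of its underside. The pin hangs in it by the flange
- jig: fixed V-jig: steel base plate 8 mm thick (125 mm along x, from 75 mm behind to 50 mm past the seat; 110 mm along y), carrying two slippery red polymer jaws 16 mm high above the plate that form an upright-walled 90 degree V open toward its -x (roughly toward the robot), about 70 mm wide at the mouth, and a brass back stop. Origin under the seat, on the table; +x is the direction to push
- seat (a point): the point on top of the jig's plate (8 mm above the table) where the axis of an adapter stands when it touches both jaws; at most 0.2 mm is left to the back stop. Axes as the jig's
- plunger (a joint): small domed brass spring plunger in the jig's plate under the seat, 13 mm across, standing 2 mm proud at 0; m, grows downward. A blind adapter standing on the seat presses it flush (about 0.002); with a through-bored one it comes up inside the bore (about 0). It yields to under 1 N, and an adapter can be slid over it
- tape: loose yellow tape ring lying flat, 76 mm diameter, 20 mm tall, bystander; origin at the centre of its underside
- specimen: loose flat steel dog-bone test specimen, 120 x 20 x 5 mm, bystander; origin at the centre of its underside, long along its x
- wrench: loose steel wrench lying flat, bystander; origin at the middle of its underside, long along its x
Mind the look-alikes: they are no part of the job. What is shaped like the adapter_c but turquoise is not meant. Several things look just like the pin: the one meant starts farthest to the robot's left.

How it is judged:
On the way, in this order (a step that is already met when the one before it is completed fails the run):
1. the pin's nose reached at least 34 mm down the bore of the left adapter (((z of pin_tip in the frame of adapter_a between -0.008 and 0.026 m and horizontal distance between pin_tip and adapter_a below 0.007 m and angle between adapter_a's own z axis and vertical below 0.15 rad and y of adapter_a in the frame of rack between 0.045 and 0.2 m) or (z of pin_tip in the frame of adapter_b between -0.008 and 0.026 m and horizontal distance between pin_tip and adapter_b below 0.007 m and angle between adapter_b's own z axis and vertical below 0.15 rad and y of adapter_b in the frame of rack between 0.045 and 0.2 m) or (z of pin_tip in the frame of adapter_c between -0.008 and 0.026 m and horizontal distance between pin_tip and adapter_c below 0.007 m and angle between adapter_c's own z axis and vertical below 0.15 rad and y of adapter_c in the frame of rack between 0.045 and 0.2 m))), for 0.1 s.
2. the pin's nose reached at least 34 mm down the bore of the middle adapter (((z of pin_tip in the frame of adapter_a between -0.008 and 0.026 m and horizontal distance between pin_tip and adapter_a below 0.007 m and angle between adapter_a's own z axis and vertical below 0.15 rad and y of adapter_a in the frame of rack between -0.04 and 0.04 m) or (z of pin_tip in the frame of adapter_b between -0.008 and 0.026 m and horizontal distance between pin_tip and adapter_b below 0.007 m and angle between adapter_b's own z axis and vertical below 0.15 rad and y of adapter_b in the frame of rack between -0.04 and 0.04 m) or (z of pin_tip in the frame of adapter_c between -0.008 and 0.026 m and horizontal distance between pin_tip and adapter_c below 0.007 m and angle between adapter_c's own z axis and vertical below 0.15 rad and y of adapter_c in the frame of rack between -0.04 and 0.04 m))), for 0.1 s.
3. the pin's nose reached at least 34 mm down the bore of the right adapter (((z of pin_tip in the frame of adapter_a between -0.008 and 0.026 m and horizontal distance between pin_tip and adapter_a below 0.007 m and angle between adapter_a's own z axis and vertical below 0.15 rad and y of adapter_a in the frame of rack between -0.2 and -0.045 m) or (z of pin_tip in the frame of adapter_b between -0.008 and 0.026 m and horizontal distance between pin_tip and adapter_b below 0.007 m and angle between adapter_b's own z axis and vertical below 0.15 rad and y of adapter_b in the frame of rack between -0.2 and -0.045 m) or (z of pin_tip in the frame of adapter_c between -0.008 and 0.026 m and horizontal distance between pin_tip and adapter_c below 0.007 m and angle between adapter_c's own z axis and vertical below 0.15 rad and y of adapter_c in the frame of rack between -0.2 and -0.045 m))), for 0.1 s.
4. the pin is back in its holder, let go (horizontal distance between pin and holder below 0.006 m and height (world z) of pin_tip below 0.01 m and angle between pin's own z axis and vertical below 0.1 rad and contact force between pin and the fingers below 1 N), for 0.2 s.
At the end, for the whole second after the job is handed in: The blind adapter (plunger pressed over 1.2 mm) stands upright in the jig, axis within 2 mm of the seat, released and at rest; the pin hangs upright in its holder, nose under 10 mm up, within 6 mm of its axis; both through-bored adapters stand within 15 mm of where they began (all of step 4 and value of joint plunger above 0.0012 m and ((horizontal distance between adapter_a and seat below 0.002 m and z of adapter_a in the frame of seat below 0.004 m and angle between adapter_a's own z axis and vertical below 0.05 rad and linear speed of adapter_a below 0.02 m/s and distance of each of adapter_b, adapter_c from where it was at the start of the episode below 0.015 m and angle between each of adapter_b, adapter_c's own z axis and vertical below 0.1 rad) or (horizontal distance between adapter_b and seat below 0.002 m and z of adapter_b in the frame of seat below 0.004 m and angle between adapter_b's own z axis and vertical below 0.05 rad and linear speed of adapter_b below 0.02 m/s and distance of each of adapter_a, adapter_c from where it was at the start of the episode below 0.015 m and angle between each of adapter_a, adapter_c's own z axis and vertical below 0.1 rad) or (horizontal distance between adapter_c and seat below 0.002 m and z of adapter_c in the frame of seat below 0.004 m and angle between adapter_c's own z axis and vertical below 0.05 rad and linear speed of adapter_c below 0.02 m/s and distance of each of adapter_a, adapter_b from where it was at the start of the episode below 0.015 m and angle between each of adapter_a, adapter_b's own z axis and vertical below 0.1 rad))); the robot touches nothing.
It fails at once if tape is moved more than 25 mm (distance of tape from where it was at the start of the episode above 0.025 m).
It fails at once if specimen is moved more than 25 mm (distance of specimen from where it was at the start of the episode above 0.025 m).
It fails at once if wrench is moved more than 25 mm (distance of wrench from where it was at the start of the episode above 0.025 m).
It fails at once if an adapter is tipped over (angle between any of adapter_a, adapter_b, adapter_c's own z axis and vertical above 0.6 rad).
It also fails if it takes over 72 s, if anything falls off the work surface, if the arm or the gripper's body presses on something with over 40 N, if the wrist force passes 120 N, or if a joint passes its speed limit or range.

## Working session

There is one attempt and no reset: what is moved stays moved. The work goes in short steps, Python scripts to look and compute and a tool call to move; the robot and the scene stay as the last step left them, time stands still between calls to the robot, and variables do not carry over. Pictures are saved under pics/ and viewed, on a budget of 10 in all, crops included, one or two more only if the job needs it, and the job is handed in when it is done.

Besides the shell and the picture viewer there is one more tool, called after "Call:" as name(argument=value, ...), one argument or row to a line, values as JSON. move_arm: Moves the arm, as the interface text tells. Its arguments: {"type":"object","properties":{"series":{"type":"string"}},"required":["series"]}

```bash
ls; mkdir -p pics
python3 - <<'E'
from plant import bot
import cv2
for n in ("scene","top"):
    cv2.imwrite(f"pics/{n}0.png",bot.get_image(n)); p=bot.camera_params(n); print(n,p)
print(bot.get_obs(),bot.hold_point_z)
E
```

```text
pics
scene {'fx': 464.1562594463333, 'fy': 464.1562594463333, 'cx': 314.9290908864978, 'cy': 195.50620089716654, 'position': array([1.26072966, 0.47642882, 0.66725071]), 'rotation': array([0.9702783 , 0.01426534, 2.24490396])}
top {'fx': 413.6113997348141, 'fy': 413.6113997348141, 'cx': 329.69538491407513, 'cy': 203.79784341147376, 'position': array([ 0.3584023 , -0.07940149,  0.92171933]), 'rotation': array([ 0.21703504,  0.0024968 , -1.47549855])}
{'clock': 0.1, 'q': array([ 1.48270628e+00,  4.07655511e-02,  8.38979335e-02, -3.72924608e-04,
       -1.61550813e+00, -3.33660922e-01]), 'qvel': array([-0.00158921, -0.00110014,  0.00279192,  0.00221691, -0.00094922,
       -0.00053491]), 'joint_torque': array([-4.42252174e-03, -3.69346619e+01,  3.48283839e+01,  6.95189506e+00,
       -4.52899636e-03,  5.42503130e-06]), 'tcp_pos': array([0.24546021, 0.54716716, 0.23037083]), 'orientation': array([-3.14142742e+00, -1.61433334e-03, -1.99253106e+00]), 'contact_force': array([-0.55347198,  0.14551725, -0.45688707]), 'torque': array([ 0.01747031,  0.01547538, -0.01113476]), 'opening': 0.9989685792829466} 0.0187
```

View pics/top0.png

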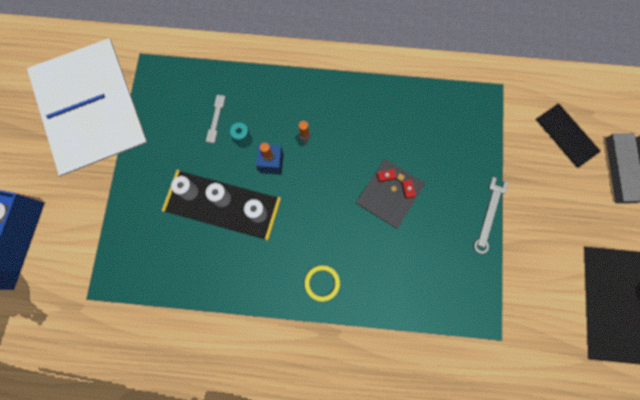

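View pics/scene0.png

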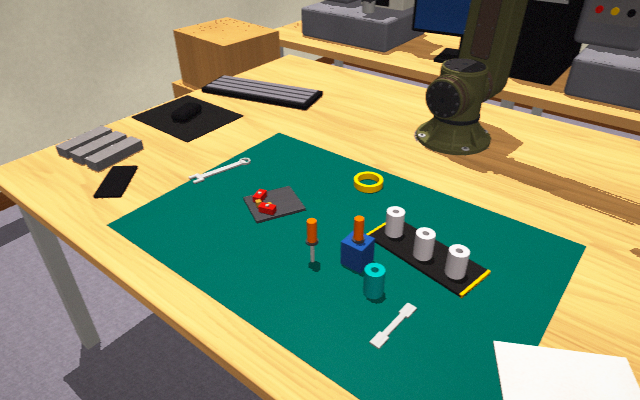

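The top view shows the rack with three adapters (bores near (181,185), (215,192), (254,209)). The pin is in the blue holder at about (266,150), with a decoy pin at (303,128) and a turquoise decoy at (239,131). The jig is at about (392,190), its V opening down-left. The scene view agrees.

```bash
cat > h.py <<'E'
import numpy as np, cv2
from scipy.spatial.transform import Rotation as Ro
from plant import bot
def cam(n):
    p=bot.camera_params(n); return p, Ro.from_euler('xyz',p['rotation']).as_matrix()
def ray(n,u,v):
    p,R=cam(n); d=R@np.array([(u-p['cx'])/p['fx'],-(v-p['cy'])/p['fy'],-1]); return p['position'],d
def onz(n,u,v,z):
    o,d=ray(n,u,v); return o+d*(z-o[2])/d[2]
def proj(n,X):
    p,R=cam(n); c=R.T@(np.asarray(X)-p['position']); return p['cx']+p['fx']*c[0]/-c[2], p['cy']-p['fy']*c[1]/-c[2]
def tri(a,b):
    (o1,d1),(o2,d2)=ray('top',*a),ray('scene',*b)
    s=np.linalg.lstsq(np.c_[d1,-d2],o2-o1,rcond=None)[0]; p,q=o1+d1*s[0],o2+d2*s[1]; return (p+q)/2,np.linalg.norm(p-q)
def blobs(m,mn=15):
    n,l,s,c=cv2.connectedComponentsWithStats(m.astype(np.uint8)); return [(c[i].round(1),s[i]) for i in range(1,n) if s[i][4]>=mn]
E
python3 - <<'E'
from h import *
for n in ('top','scene'):
    im=cv2.imread(f'pics/{n}0.png'); H=cv2.cvtColor(im,cv2.COLOR_BGR2HSV); h,s,v=cv2.split(H)
    roi=np.zeros(h.shape,bool)
    if n=='top': roi[80:300,150:480]=1
    else: roi[150:330,220:500]=1
    for nm,m in dict(orange=(h>4)&(h<16)&(s>170)&(v>90),blue=(h>105)&(h<125)&(s>120),red=((h<4)|(h>174))&(s>170)&(v>90),yellow=(h>20)&(h<32)&(s>150),white=(s<50)&(v>195)).items():
        for c,st in blobs(m&roi): print(n,nm,c,st,'z.06',onz(n,*c,.06).round(3)[:2])
a=cv2.resize(cv2.imread('pics/top0.png')[120:245,155:285],None,fx=4,fy=4,interpolation=cv2.INTER_CUBIC)
b=cv2.resize(cv2.imread('pics/top0.png')[155:232,352:430],None,fx=3.5,fy=3.5,interpolation=cv2.INTER_CUBIC)
c=np.zeros((600,800,3),np.uint8); c[:a.shape[0],:a.shape[1]]=a; c[:b.shape[0],525:525+b.shape[1]]=b[:,:275]
d=cv2.resize(cv2.imread('pics/scene0.png')[180:225,235:310],None,fx=3.5,fy=3.5,interpolation=cv2.INTER_CUBIC); c[300:300+d.shape[0],525:525+d.shape[1]]=d
cv2.imwrite('pics/c1.png',c)
E
```

```text
top orange [303.6 128.2] [299 122   9  15  82] z.06 [0.713 0.015]
top orange [265.8 149.9] [261 144  10  14  81] z.06 [0.655 0.092]
top blue [270.4 160.9] [257 146  25  27 423] z.06 [0.631 0.079]
top red [386.  175.5] [378 170  18  11 108] z.06 [ 0.621 -0.175]
top red [407.8 189.3] [402 181  13  17 112] z.06 [ 0.595 -0.223]
top yellow [167.1 199.8] [163 189   9  22  57] z.06 [0.523 0.288]
top yellow [272.2 217.9] [265 198  15  41 133] z.06 [0.505 0.059]
top yellow [321.4 282.6] [305 266  34  34 291] z.06 [ 0.381 -0.058]
top white [179.9 184.7] [172 177  17  16 163] z.06 [0.559 0.267]
top white [214.9 191.8] [207 184  17  17 163] z.06 [0.55  0.189]
top white [253.1 208.5] [245 201  17  16 178] z.06 [0.522 0.102]
scene orange [311.4 231.9] [307 219  10  24 180] z.06 [ 0.682 -0.006]
scene orange [358.3 229.7] [354 218  10  23 187] z.06 [0.617 0.067]
scene blue [356.9 252.4] [341 232  34  41 910] z.06 [0.678 0.105]
scene red [259.6 194.6] [253 189  14  13 102] z.06 [ 0.649 -0.189]
scene red [267.  208.4] [258 202  18  13 157] z.06 [ 0.678 -0.137]
scene yellow [368.  181.9] [354 172  29  21 445] z.06 [ 0.45  -0.018]
scene yellow [376.4 228.4] [367 222  19  13  54] z.06 [0.59  0.094]
scene yellow [474.6 282.8] [459 270  32  28 182] z.06 [0.616 0.319]
scene white [233.  164.2] [220 158  28  13  90] z.06 [ 0.59  -0.341]
scene white [395.5 211.1] [387 206  18  11 140] z.06 [0.513 0.095]
scene white [425.5 233. ] [416 227  20  13 168] z.06 [0.542 0.182]
scene white [458.9 250.5] [449 244  21  14 191] z.06 [0.551 0.26 ]
scene white [401.4 315.4] [385 303  31  27 261] z.06 [0.763 0.253]
```

View pics/c1.png

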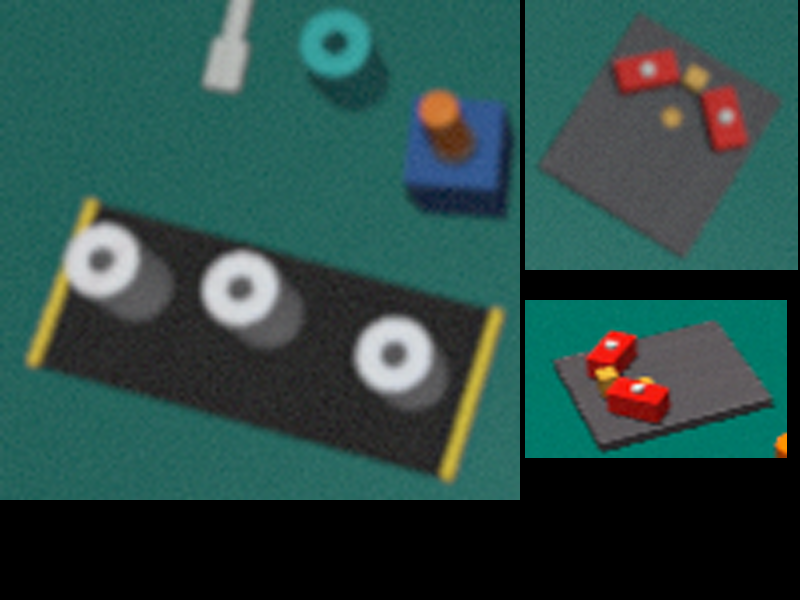

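The crops give the jig plate corners, the brass plunger at about (394,188) in the full image, and the adapter ring centres. Next I'll turn these into positions.

Run:
```python
from h import *
for t,s in (((179.9,184.7),(458.9,250.5)),((214.9,191.8),(425.5,233)),((253.1,208.5),(395.5,211.1))):
    print('adapter',onz('top',*t,.068).round(4),onz('scene',*s,.068).round(4),tri(t,s)[0].round(4))
print('pin top',onz('top',264.5,146.6,.115).round(4)); 
c=np.array([(418,97),(507,105),(500,190),(407,183)])/4+[155,120]
P=np.array([onz('top',*x,.06) for x in c]); print('holder',P.round(3).tolist(),P.mean(0).round(4))
# orange in scene: handle midpoint z=.09
print('pin scene',onz('scene',358.3,229.7,.0895).round(4))
im=cv2.imread('pics/top0.png');h,s,v=cv2.split(cv2.cvtColor(im,cv2.COLOR_BGR2HSV))
m=((s<70)|(h<35)).astype(np.uint8); m[:150]=0;m[240:]=0;m[:,:345]=0;m[:,435:]=0
m=cv2.morphologyEx(m,cv2.MORPH_OPEN,np.ones((3,3)))
k=max(cv2.findContours(m,0,2)[0],key=cv2.contourArea); hull=cv2.convexHull(k)
Q=np.array([onz('top',*x,.008)[:2] for x in hull[:,0]+0.0])*1000
(r)=cv2.minAreaRect(Q.astype(np.float32)); print('plate rect',r, cv2.boxPoints(r).round(0).tolist())
b=lambda x,y:np.array([352+(x-525)/3.5,155+y/3.5])
for n,x in dict(plunger=(672,117),stop=(696,77),j1=(649,69),j2=(726,116)).items(): print(n,onz('top',*b(*x),.01 if n=='plunger' else .024).round(4))
for x in ((642,12),(782,98),(685,257),(540,163)): print('corner',onz('top',*b(*x),.008).round(4))
a=lambda x,y:np.array([155+x/4,120+y/4])
print([onz('top',*a(*x),.008).round(3).tolist() for x in ((90,200),(498,312),(447,480),(33,362))])
```

```text
adapter [0.5569 0.2633 0.068 ] [0.5602 0.2624 0.068 ] [0.5577 0.2628 0.0666]
adapter [0.5485 0.1864 0.068 ] [0.5511 0.1863 0.068 ] [0.5491 0.1862 0.0667]
adapter [0.5202 0.1005 0.068 ] [0.5229 0.0997 0.068 ] [0.5209 0.0999 0.0669]
pin top [0.6427 0.0848 0.115 ]
holder [[0.667, 0.108, 0.06], [0.667, 0.058, 0.06], [0.618, 0.056, 0.06], [0.617, 0.107, 0.06]] [0.6419 0.0823 0.06  ]
pin scene [0.6483 0.0867 0.0895]
plate rect ((597.4232788085938, -192.98464965820312), (109.96289825439453, 124.83406066894531), 62.30412292480469) [[517.0, -213.0], [627.0, -271.0], [678.0, -173.0], [568.0, -115.0]]
plunger [ 0.6078 -0.2002  0.01  ]
stop [ 0.632  -0.2121  0.024 ]
j1 [ 0.6345 -0.1816  0.024 ]
j2 [ 0.6079 -0.2327  0.024 ]
corner [ 0.6782 -0.1763  0.008 ]
corner [ 0.6279 -0.2712  0.008 ]
corner [ 0.5171 -0.2145  0.008 ]
corner [ 0.5696 -0.1174  0.008 ]
[[0.605, 0.299, 0.008], [0.561, 0.057, 0.008], [0.464, 0.073, 0.008], [0.508, 0.314, 0.008]]
```

Call:
move_arm(
  series="-1 23.5 -50 0 0 0 0.1436; -1 16 -53 0 0 0 0.1436; -1 8.5 -54.5 0 0 0 0.1436; -1 0.5 -55 0 0 0 0.1436; -1 -7.5 -55 0 0 0 0.1436; -1 -15 -53 0 0 0 0.1436; -1 -22.5 -50.5 0 0 0 0.1436; -1 -29.5 -46.5 0 0 0 0.1436",
)

```text
clock: 1.1
tcp_pos: [0.5328, 0.1994, 0.2265]
orientation: [-3.135, -0.005, 3.112]
contact_force: [1.3, 0.0, 0.4]
opening: 1.0
```

Call:
move_arm(
  series="-1 -37 -38 0 0 0 -0.03; -1 -37 -38 0 0 0 0; -1 -37 -38 0 0 0 0; -1 0 0 30 0 0 0; -1 0 0 30 0 0 0; -1 0 0 20 0 0 0; -1 0 0 0 0 0 0; -1 0 0 0 0 0 0",
)

```text
clock: 2.1
tcp_pos: [0.6461, 0.0743, 0.14]
orientation: [-3.133, -0.011, 3.134]
contact_force: [0.8, 0.1, 0.1]
opening: 0.999
```

Run:
```python
from h import *
for n in ('top','scene'): cv2.imwrite(f'pics/{n}1.png',bot.get_image(n))
print(bot.get_obs()['tcp_pos'],bot.get_obs()['orientation'])
a=cv2.resize(cv2.imread('pics/top1.png')[90:230,200:350],None,fx=2.6,fy=2.6); b=cv2.resize(cv2.imread('pics/scene1.png')[130:290,290:440],None,fx=2.6,fy=2.6)
c=np.zeros((430,790,3),np.uint8); c[:a.shape[0],:390]=a; c[:b.shape[0],395:395+b.shape[1]]=b; cv2.imwrite('pics/c2.png',c)
```

```text
[0.64610565 0.07448764 0.14006913] [-3.13332097 -0.01110149  3.13456773]
```

View pics/c2.png

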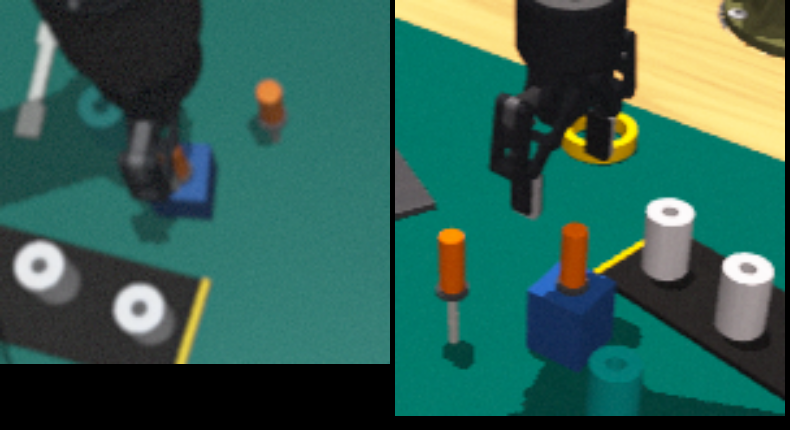

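The view shows the gripper open above the handle, with the pin upright in the holder and clear of the decoys. The TCP is about 10 mm short in y, so I'll correct that, descend and close.

Call:
move_arm(
  series="-1 2 10 0 -0.008 -0.011 -0.007; -1 0 0 25 0 0 0; -1 0 0 25 0 0 0; -1 0 0 13 0 0 0; -1 0 0 0 0 0 0; -1 0 0 0 0 0 0; 1 0 0 0 0 0 0; 1 0 0 0 0 0 0",
)

```text
clock: 3.2
tcp_pos: [0.6473, 0.0886, 0.0838]
orientation: [3.136, 0.014, -3.138]
contact_force: [-0.5, -0.2, 0.2]
opening: 0.6
```

Call:
move_arm(
  series="1 0 0 0 0 0 0; 1 0 0 0 0 0 0; 1 0 0 0 0 0 0; 1 0 0 0 0 0 0; 1 0 0 0 0 0 0; 1 0 0 0 0 0 0; 1 0 0 0 0 0 0; 1 0 0 0 0 0 0",
)

```text
clock: 4.2
tcp_pos: [0.6474, 0.0886, 0.0847]
orientation: [3.136, 0.015, -3.138]
contact_force: [-1.2, -0.1, 1.1]
opening: 0.216
```

Call:
move_arm(
  series="1 0 0 -15 0.006 0.015 0; 1 0 0 -25 0 0 0; 1 0 0 -25 0 0 0; 1 0 0 -25 0 0 0; 1 0 0 -15 0 0 0; 1 0 0 0 0 0 0; 1 0 0 0 0 0 0; 1 0 0 0 0 0 0",
)

```text
clock: 5.2
tcp_pos: [0.6457, 0.0885, 0.1867]
orientation: [-3.14, -0.009, -3.139]
contact_force: [0.5, -0.1, -0.9]
opening: 0.216
```

Call:
move_arm(
  series="1 22 44.5 0 0 0 0; 1 22 44.5 0 0 0 0; 1 22 44.5 0 0 0 0; 1 21 44.5 0 0 0 0; 1 0 0 0 0 -0.009 -0.003; 1 0 0 0 0 0 0; 1 0 0 0 0 0 0; 1 0 0 0 0 0 0",
)

```text
clock: 6.2
tcp_pos: [0.5547, 0.2685, 0.1801]
orientation: [-3.135, -0.008, -3.14]
contact_force: [-0.1, 0.1, -0.6]
opening: 0.213
```

Run:
```python
from h import *
for n in ('top','scene'): cv2.imwrite(f'pics/{n}2.png',bot.get_image(n))
o=bot.get_obs(); T=o['tcp_pos']; print(T,o['orientation'])
for n in ('top','scene'): print(n,'nose',proj(n,T-[0,0,.0797]),'bore',proj(n,[.558,.263,.068]))
a=cv2.resize(cv2.imread('pics/top2.png')[130:230,140:240],None,fx=3.9,fy=3.9); b=cv2.resize(cv2.imread('pics/scene2.png')[165:305,405:505],None,fx=3.9,fy=3.9)
c=np.zeros((550,790,3),np.uint8); c[:a.shape[0],:390]=a; c[:b.shape[0],395:395+b.shape[1]]=b; cv2.imwrite('pics/c3.png',c)
```

```text
[0.5547221  0.26862883 0.18017067] [-3.13468923 -0.00809711 -3.13970941]
top nose (np.float64(171.57065503785705), np.float64(181.38674535211752)) bore (np.float64(180.147916124333), np.float64(184.22807874665682))
scene nose (np.float64(465.97628840898017), np.float64(237.3392219996359)) bore (np.float64(459.6675054664911), np.float64(250.0341395490024))
```

View pics/c3.png

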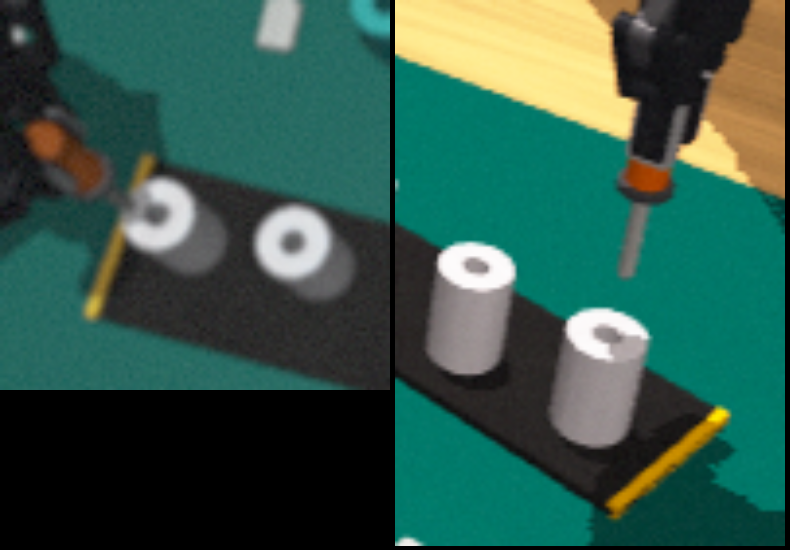

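The nose is at about (464.5,235.8) in the scene view and about (176,183) in the top view, hanging just left of the left bore. I'll work out the offset.

Run:
```python
from h import *
t=(175.9,182.8); s=(464.5,235.8)
print(onz('top',*t,.1005),onz('scene',*s,.1005),tri(t,s))
for n in ('top','scene'):
    im=cv2.imread(f'pics/{n}2.png');h,sa,v=cv2.split(cv2.cvtColor(im,cv2.COLOR_BGR2HSV))
    m=(sa<50)&(v>190); r=np.zeros(m.shape,bool)
    if n=='top': r[170:230,165:275]=1
    else: r[200:275,380:480]=1
    print(n,blobs(m&r))
    # orange handle axis
    for c,st in blobs((h>4)&(h<16)&(sa>170)&(v>70)&(np.arange(400)[:,None]<250)&(np.arange(400)[:,None]>120)): print('or',c,st)
```

```text
[0.55258015 0.25920267 0.1005    ] [0.55213582 0.26453545 0.1005    ] (array([0.55200601, 0.26212975, 0.09894466]), np.float64(0.004770504057399049))
top [(array([181.9, 185.5]), array([173, 177,  16,  17, 140], dtype=int32)), (array([214.7, 191.8]), array([206, 184,  18,  17, 200], dtype=int32)), (array([253.1, 208.2]), array([245, 200,  17,  17, 202], dtype=int32))]
or [303.5 128.5] [299 122   9  15  93]
or [155.3 168.1] [147 161  19  17 132]
scene [(array([395.5, 211.2]), array([387, 206,  18,  11, 143], dtype=int32)), (array([425.4, 233.1]), array([416, 227,  20,  13, 174], dtype=int32)), (array([457.2, 249.4]), array([449, 244,  21,  14, 146], dtype=int32))]
or [613.2 127. ] [583 121  57  14 163]
or [  4.9 201.6] [  0 192  15  19 160]
or [469.  210.1] [464 206  11   8  62]
or [311.3 232. ] [307 219  10  24 177]
```

Call:
move_arm(
  series="1 -4 -1 0 0 0 0; 1 -4 -1 0 0 0 0; 1 0 0 8 0 0 0; 1 0 0 8 0 0 0; 1 0 0 0 0 0 0; 1 0 0 0 0 0 0; 1 0 0 0 0 0 0; 1 0 0 0 0 0 0",
)

```text
clock: 7.3
tcp_pos: [0.5634, 0.2657, 0.1627]
orientation: [-3.134, -0.008, -3.141]
contact_force: [-0.6, 0.5, -0.2]
opening: 0.217
```

Run:
```python
from h import *
for n in ('top','scene'): cv2.imwrite(f'pics/{n}3.png',bot.get_image(n))
o=bot.get_obs(); T=o['tcp_pos']; print(T,o['orientation'])
a=cv2.resize(cv2.imread('pics/top3.png')[140:210,140:210],None,fx=5.5,fy=5.5,interpolation=2); b=cv2.resize(cv2.imread('pics/scene3.png')[195:285,420:490],None,fx=5.5,fy=5.5,interpolation=2)
c=np.zeros((500,790,3),np.uint8); c[:a.shape[0],:385]=a; c[:b.shape[0],395:395+b.shape[1]]=b; cv2.imwrite('pics/c4.png',c)
```

```text
[0.56344857 0.26571022 0.16268894] [-3.13444301 -0.00843267 -3.14076143]
```

View pics/c4.png

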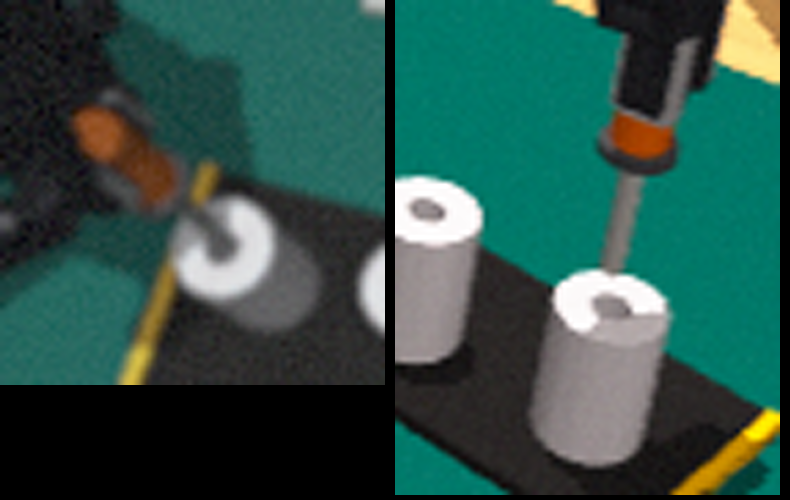

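The nose is at (459.3,244.1) in the scene view, right over the left bore, and the top view agrees. I'll lower it.

Call:
move_arm(
  series="1 0 0 5 0 0 0; 1 0 0 5 0 0 0; 1 0 0 5 0 0 0; 1 0 0 4 0 0 0; 1 0 0 4 0 0 0; 1 0 0 4 0 0 0; 1 0 0 4 0 0 0; 1 0 0 0 0 0 0",
)

```text
clock: 8.4
tcp_pos: [0.5627, 0.2657, 0.1289]
orientation: [-3.134, -0.01, -3.141]
contact_force: [-0.7, 0.0, -1.2]
opening: 0.214
```

Call:
move_arm(
  series="1 0 0 4 0 0 0; 1 0 0 4 0 0 0; 1 0 0 4 0 0 0; 1 0 0 4 0 0 0; 1 0 0 2 0 0 0; 1 0 0 1 0 0 0; 1 0 0 0 0 0 0; 1 0 0 0 0 0 0",
)

```text
clock: 9.4
tcp_pos: [0.5626, 0.2656, 0.1088]
orientation: [-3.135, -0.009, -3.141]
contact_force: [-0.7, -0.2, -1.0]
opening: 0.216
```

Call:
move_arm(
  series="1 0 0 1.5 0 0 0; 1 0 0 1.5 0 0 0; 1 0 0 1.5 0 0 0; 1 0 0 1.5 0 0 0; 1 0 0 1.5 0 0 0; 1 0 0 1.5 0 0 0; 1 0 0 1.5 0 0 0; 1 0 0 1.5 0 0 0",
)

```text
clock: 10.4
tcp_pos: [0.5628, 0.2659, 0.107]
orientation: [-3.137, -0.003, -3.138]
contact_force: [-4.0, 0.2, 6.9]
opening: 0.216
```

The pin stopped 40.7 mm down with 7 N upward, so the left adapter looks blind. The other two still have to be felt.

Call:
move_arm(
  series="1 0 0 -15 0 0 0; 1 0 0 -20 0 0 0; 1 0 0 -20 0 0 0; 1 0 0 -10 0 0 0; 1 0 0 0 0 0 0; 1 4.5 -38 0 0 0 0; 1 4.5 -38 0 0 0 0; 1 0 0 0 0 0 0",
)

```text
clock: 11.4
tcp_pos: [0.5544, 0.1883, 0.1761]
orientation: [-3.137, -0.003, -3.138]
contact_force: [-0.4, 0.7, -0.9]
opening: 0.215
```

Call:
move_arm(
  series="1 0 0 0 0 0 0; 1 0 0 0 0 0 0; 1 0 0 0 0 0 0; 1 0 0 0 0 0 0; 1 0 0 0 0 0 0; 1 0 0 0 0 0 0; 1 0 0 0 0 0 0; 1 0 0 0 0 0 0",
)

```text
clock: 12.4
tcp_pos: [0.5541, 0.1903, 0.1744]
orientation: [-3.136, -0.005, -3.136]
contact_force: [-0.5, 0.6, -0.8]
opening: 0.213
```

Call:
move_arm(
  series="1 0 -1 8 0 0 0; 1 0 0 8 0 0 0; 1 0 0 4 0 0 0; 1 0 0 4 0 0 0; 1 0 0 4 0 0 0; 1 0 0 4 0 0 0; 1 0 0 4 0 0 0; 1 0 0 0 0 0 0",
)

```text
clock: 13.4
tcp_pos: [0.5536, 0.189, 0.1352]
orientation: [-3.136, -0.006, -3.136]
contact_force: [-0.1, -0.5, -1.5]
opening: 0.212
```

Call:
move_arm(
  series="1 0 0 5 0 0 0; 1 0 0 5 0 0 0; 1 0 0 5 0 0 0; 1 0 0 5 0 0 0; 1 0 0 3 0 0 0; 1 0 0 2 0 0 0; 1 0 0 0 0 0 0; 1 0 0 0 0 0 0",
)

```text
clock: 14.4
tcp_pos: [0.5534, 0.1889, 0.1086]
orientation: [-3.136, -0.006, -3.136]
contact_force: [0.1, 0.4, -0.7]
opening: 0.217
```

Call:
move_arm(
  series="1 0 0 1.5 0 0 0; 1 0 0 1.5 0 0 0; 1 0 0 1.5 0 0 0; 1 0 0 1.5 0 0 0; 1 0 0 1.5 0 0 0; 1 0 0 1.5 0 0 0; 1 0 0 1.5 0 0 0; 1 0 0 0 0 0 0",
)

```text
clock: 15.4
tcp_pos: [0.5535, 0.189, 0.0977]
orientation: [-3.136, -0.005, -3.136]
contact_force: [0.1, -0.4, -1.1]
opening: 0.215
```

The middle one passes 50 mm freely, so it is bored through. On to the right one.

Call:
move_arm(
  series="1 0 0 -20 0 0 0; 1 0 0 -25 0 0 0; 1 0 0 -25 0 0 0; 1 0 0 -5 0 0 0; 1 0 0 0 0 0 0; 1 14 -43 0 0 0 0; 1 14 -43 0 0 0 0; 1 0 0 0 0 0 0",
)

```text
clock: 16.4
tcp_pos: [0.5255, 0.1007, 0.1772]
orientation: [-3.135, -0.005, -3.135]
contact_force: [0.9, -0.4, -1.4]
opening: 0.22
```

Call:
move_arm(
  series="1 0 0 0 0 0 0; 1 0 0 0 0 0 0; 1 0 0 0 0 0 0; 1 0 0 0 0 0 0; 1 0 0 0 0 0 0; 1 0 0 0 0 0 0; 1 0 0 0 0 0 0; 1 0 0 0 0 0 0",
)

```text
clock: 17.4
tcp_pos: [0.5254, 0.1025, 0.1751]
orientation: [-3.134, -0.008, -3.133]
contact_force: [-0.3, -1.4, -1.3]
opening: 0.212
```

Call:
move_arm(
  series="1 0 0 8 0 0 0; 1 0 0 8 0 0 0; 1 0 0 4 0 0 0; 1 0 0 4 0 0 0; 1 0 0 4 0 0 0; 1 0 0 4 0 0 0; 1 0 0 4 0 0 0; 1 0 0 0 0 0 0",
)

```text
clock: 18.4
tcp_pos: [0.5248, 0.1021, 0.136]
orientation: [-3.134, -0.009, -3.134]
contact_force: [-0.4, 0.5, -1.3]
opening: 0.215
```

Call:
move_arm(
  series="1 0 0 5 0 0 0; 1 0 0 5 0 0 0; 1 0 0 5 0 0 0; 1 0 0 5 0 0 0; 1 0 0 3 0 0 0; 1 0 0 2 0 0 0; 1 0 0 0 0 0 0; 1 0 0 0 0 0 0",
)

```text
clock: 19.4
tcp_pos: [0.5247, 0.102, 0.1094]
orientation: [-3.134, -0.009, -3.133]
contact_force: [0.3, 0.3, -0.9]
opening: 0.212
```

Call:
move_arm(
  series="1 0 0 1.5 0 0 0; 1 0 0 1.5 0 0 0; 1 0 0 1.5 0 0 0; 1 0 0 1.5 0 0 0; 1 0 0 1.5 0 0 0; 1 0 0 1.5 0 0 0; 1 0 0 1.5 0 0 0; 1 0 0 0 0 0 0",
)

```text
clock: 20.4
tcp_pos: [0.5247, 0.102, 0.0985]
orientation: [-3.134, -0.008, -3.133]
contact_force: [-0.9, 0.4, -0.4]
opening: 0.212
```

The right one also passes 50 mm, so the left adapter is the blind one. Now the pin goes back to the holder.

Call:
move_arm(
  series="1 0 0 -20 0 0 0; 1 0 0 -25 0 0 0; 1 0 0 -25 0 0 0; 1 0 0 -10 0 0 0; 1 0 0 0 0 0 0; 1 -41 -5 0 0 0 0; 1 -41 -5 0 0 0 0; 1 -41 -5 0 0 0 0",
)

```text
clock: 21.4
tcp_pos: [0.6505, 0.0889, 0.1851]
orientation: [-3.136, -0.005, -3.13]
contact_force: [-0.4, 0.1, 0.5]
opening: 0.214
```

Call:
move_arm(
  series="1 0 0 0 0 0 0; 1 0 0 0 0 0 0; 1 0 0 0 0 0 0; 1 0 0 0 0 0 0; 1 0 0 0 0 0 0; 1 0 0 0 0 0 0; 1 0 0 0 0 0 0; 1 0 0 0 0 0 0",
)

```text
clock: 22.4
tcp_pos: [0.6494, 0.0887, 0.1821]
orientation: [-3.135, -0.009, -3.131]
contact_force: [-1.3, 0.2, -1.1]
opening: 0.215
```

Call:
move_arm(
  series="1 2 -2 0 0 0 0; 1 0 0 10 0 0 0; 1 0 0 10 0 0 0; 1 0 0 10 0 0 0; 1 0 0 0 0 0 0; 1 0 0 4 0 0 0; 1 0 0 4 0 0 0; 1 0 0 4 0 0 0",
)

```text
clock: 23.4
tcp_pos: [0.6468, 0.0862, 0.1366]
orientation: [-3.135, -0.01, -3.131]
contact_force: [0.7, 0.3, -0.2]
opening: 0.217
```

Call:
move_arm(
  series="1 0 0 2 0 0 0; 1 0 0 2 0 0 0; 1 0 0 2 0 0 0; 1 0 0 2 0 0 0; 1 0 0 2 0 0 0; 1 0 0 2 0 0 0; 1 0 0 0 0 0 0; 1 0 0 0 0 0 0",
)

```text
clock: 24.4
tcp_pos: [0.6467, 0.0865, 0.1238]
orientation: [-3.135, -0.009, -3.131]
contact_force: [0.3, 0.6, -1.0]
opening: 0.215
```

Call:
move_arm(
  series="1 0 0 7 0 0 0; 1 0 0 7 0 0 0; 1 0 0 7 0 0 0; 1 0 0 7 0 0 0; 1 0 0 4 0 0 0; 1 0 0 3 0 0 0; 1 0 0 1.5 0 0 0; 1 0 0 1.5 0 0 0",
)

```text
clock: 25.4
tcp_pos: [0.6465, 0.0862, 0.0846]
orientation: [-3.135, -0.009, -3.13]
contact_force: [-5.9, 0.7, 8.9]
opening: 0.212
```

Call:
move_arm(
  series="-1 0 0 0 0 0 0; -1 0 0 0 0 0 0; -1 0 0 0 0 0 0; -1 0 0 0 0 0 0; -1 0 0 0 0 0 0; -1 0 0 0 0 0 0; -1 0 0 -15 0 0 0; -1 0 0 -30 0 0 0",
)

```text
clock: 26.4
tcp_pos: [0.6459, 0.0856, 0.1289]
orientation: [-3.133, -0.013, -3.131]
contact_force: [0.9, -0.8, 0.6]
opening: 1.0
```

Call:
move_arm(
  series="-1 0 0 -40 0 0 0; -1 0 0 -30 0 0 0; -1 22 44 0 0 0 0; -1 22 44 0 0 0 0; -1 22 44 0 0 0 0; -1 22 44 0 0 0 0; -1 0 0 0 0 0 0; -1 0 0 0 0 0 0",
)

```text
clock: 27.4
tcp_pos: [0.5569, 0.2658, 0.2152]
orientation: [-3.138, 0.003, -3.132]
contact_force: [-0.1, -0.6, 0.5]
opening: 1.003
```

Run:
```python
from h import *
for n in ('top','scene'): cv2.imwrite(f'pics/{n}4.png',bot.get_image(n))
for n in ('top','scene'):
    im=cv2.imread(f'pics/{n}4.png');h,sa,v=cv2.split(cv2.cvtColor(im,cv2.COLOR_BGR2HSV))
    r=np.zeros(h.shape,bool)
    if n=='top': r[120:230,150:320]=1
    else: r[180:290,290:490]=1
    for nm,m in dict(white=(sa<50)&(v>195),orange=(h>4)&(h<16)&(sa>170)&(v>90)).items():
        for c,st in blobs(m&r): print(n,nm,c,st,onz(n,*c,.068)[:2].round(4))
a=cv2.resize(cv2.imread('pics/top4.png')[110:240,150:290],None,fx=2.7,fy=2.7); b=cv2.resize(cv2.imread('pics/scene4.png')[130:310,340:490],None,fx=2.7,fy=2.7)
c=np.zeros((490,790,3),np.uint8); c[:a.shape[0],:a.shape[1]]=a; c[:b.shape[0],380:380+b.shape[1]]=b; cv2.imwrite('pics/c5.png',c)
```

```text
top white [212.5 135.5] [210 131   5  10  21] [0.6741 0.2114]
top white [180.1 184.6] [172 177  17  16 183] [0.5572 0.263 ]
top white [214.7 191.8] [206 184  18  17 192] [0.5485 0.1868]
top white [253.1 208.2] [245 200  17  17 193] [0.5208 0.1006]
top orange [303.4 128.3] [299 122   9  15  89] [0.7096 0.0145]
top orange [267.  149.4] [263 143   9  14  89] [0.6534 0.0881]
scene white [395.4 211.1] [387 206  18  11 141] [0.5231 0.0996]
scene white [425.5 233.1] [416 227  20  13 168] [0.5514 0.1865]
scene white [459.  250.5] [449 244  21  14 196] [0.5601 0.2626]
scene orange [356.8 229.7] [352 216  11  25 181] [0.6274 0.0698]
scene orange [311.3 232. ] [307 219  10  24 179] [6.904e-01 3.000e-04]
```

View pics/c5.png

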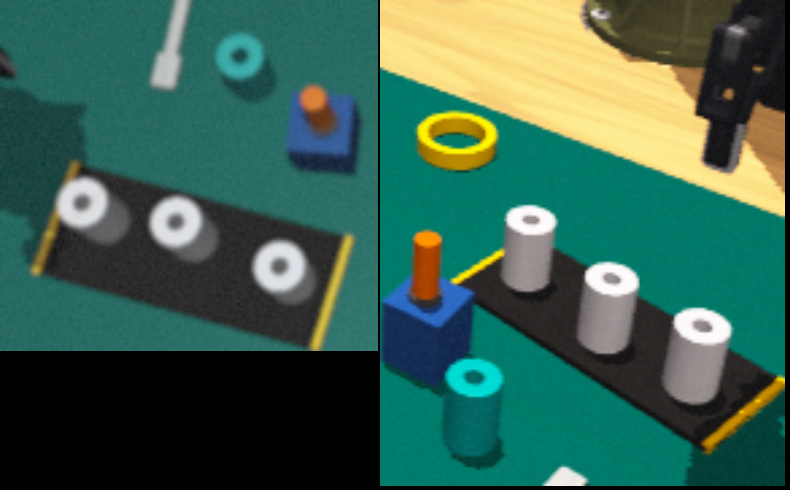

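The pin hangs upright in the holder and all three adapters stand where they were, within 0.5 mm in both views. Now I'll grasp the left, blind adapter.

Call:
move_arm(
  series="-1 -5 -2 20 0 0 -0.01; -1 0 0 40 0 0 0; -1 0 0 40 0 0 0; -1 0 0 30 0 0 0; -1 0 0 0 0 0 0; -1 0 0 0 0 0 0; -1 0 0 0 0 0 0; -1 0 0 0 0 0 0",
)

```text
clock: 28.5
tcp_pos: [0.5658, 0.2564, 0.0779]
orientation: [-3.138, 0.002, -3.13]
contact_force: [-0.3, 1.0, 0.7]
opening: 1.003
```

Call:
move_arm(
  series="-1 4 7 0 0 0 0; -1 0 0 15 0 0 0; -1 0 0 15 0 0 0; -1 0 0 14 0 0 0; -1 0 0 0 0 0 0; -1 0 0 0 0 0 0; -1 0 0 0 0 0 0; -1 0 0 0 0 0 0",
)

```text
clock: 29.5
tcp_pos: [0.5618, 0.2642, 0.0316]
orientation: [-3.139, 0.003, -3.129]
contact_force: [-0.4, -0.3, 0.2]
opening: 0.998
```

Call:
move_arm(
  series="1 0 0 0 0 0 0; 1 0 0 0 0 0 0; 1 0 0 0 0 0 0; 1 0 0 0 0 0 0; 1 0 0 0 0 0 0; 1 0 0 0 0 0 0; 1 0 0 0 0 0 0; 1 0 0 0 0 0 0",
)

```text
clock: 30.5
tcp_pos: [0.5621, 0.2645, 0.0326]
orientation: [-3.139, 0.004, -3.129]
contact_force: [-0.3, -0.1, 0.2]
opening: 0.451
```

The left adapter is gripped at an opening of about 40 mm. I'll lift it and carry it to the jig.

Call:
move_arm(
  series="1 0 0 -15 0 0 0; 1 0 0 -30 0 0 0; 1 0 0 -40 0 0 0; 1 0 0 -40 0 0 0; 1 0 0 -10 0 0 0; 1 0 0 0 0 0 0; 1 0 0 0 0 0 0; 1 0 0 0 0 0 0",
)

```text
clock: 31.5
tcp_pos: [0.5597, 0.2636, 0.1701]
orientation: [-3.136, -0.002, -3.13]
contact_force: [-0.6, 0.6, -2.3]
opening: 0.451
```

Call:
move_arm(
  series="1 -3.5 -56 0 0 0 0.06; 1 -6.5 -56 0 0 0 0.06; 1 -10 -55 0 0 0 0.06; 1 -13.5 -54.5 0 0 0 0.06; 1 -16.5 -53.5 0 0 0 0.06; 1 -19.5 -52.5 0 0 0 0.06; 1 -23 -51.5 0 0 0 0.06; 1 -26 -50 0 0 0 0.06",
)

```text
clock: 32.5
tcp_pos: [0.5867, -0.1948, 0.1632]
orientation: [-3.127, -0.009, 2.666]
contact_force: [0.1, 0.4, -1.4]
opening: 0.453
```

Call:
move_arm(
  series="1 0 0 0 0 0 0; 1 0 0 0 0 0 0; 1 0 0 0 0 0 0; 1 0 0 0 0 0 0; 1 0 0 0 0 0 0; 1 0 0 0 0 0 0; 1 0 0 0 0 0 0; 1 0 0 0 0 0 0",
)

```text
clock: 33.5
tcp_pos: [0.5857, -0.1948, 0.1602]
orientation: [-3.125, -0.014, 2.665]
contact_force: [0.3, 0.9, -2.0]
opening: 0.454
```

Call:
move_arm(
  series="1 4 10 0 -0.017 -0.014 0; 1 0 0 25 0 0 0; 1 0 0 25 0 0 0; 1 0 0 25 0 0 0; 1 0 0 20 0 0 0; 1 0 0 0 0 0 0; 1 0 0 0 0 0 0; 1 0 0 0 0 0 0",
)

```text
clock: 34.5
tcp_pos: [0.5887, -0.1807, 0.0663]
orientation: [3.134, 0.009, 2.666]
contact_force: [0.2, 0.1, -1.4]
opening: 0.452
```

Run:
```python
from h import *
for n in ('top','scene'): cv2.imwrite(f'pics/{n}5.png',bot.get_image(n))
o=bot.get_obs(); print(o['tcp_pos'],o['orientation'])
a=cv2.resize(cv2.imread('pics/top5.png')[135:235,340:440],None,fx=3.9,fy=3.9); b=cv2.resize(cv2.imread('pics/scene5.png')[130:240,225:325],None,fx=3.9,fy=3.9)
c=np.zeros((430,790,3),np.uint8); c[:a.shape[0],:390]=a; c[:b.shape[0],395:395+b.shape[1]]=b; cv2.imwrite('pics/c6.png',c)
```

```text
[ 0.58886365 -0.18078458  0.0664668 ] [3.13391945 0.00944312 2.66581841]
```

View pics/c6.png

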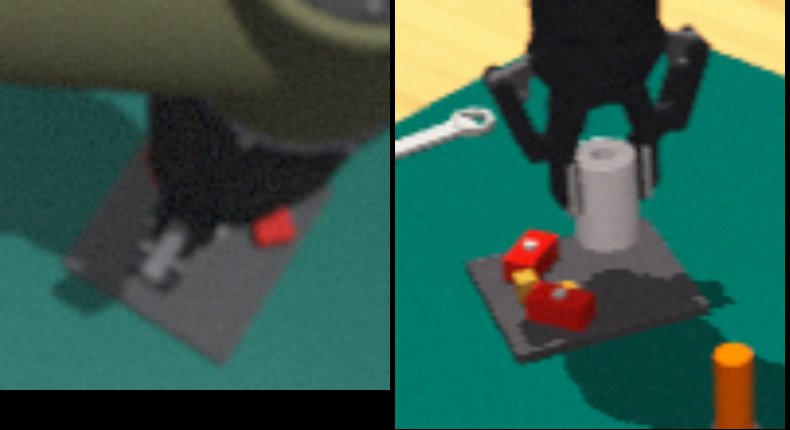

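The adapter hangs over the plate behind the mouth, with its top centre at about (279.4,169.2) in the scene view. The V and back stop are free ahead of it.

Run:
```python
from h import *
print(onz('scene',279.4,169.2,.1017))
s=lambda x,y:(225+(x-395)/3.9,130+y/3.9)
im=[s(470,262),s(520,358),s(706,303)]
P=[onz('scene',*p,.008)[:2] for p in im]; print(np.round(P,4))
C=(P[0]+P[2])/2; print('centre',C,'seat',C+.0125*np.array([.885,-.465]))
```

```text
[ 0.58577799 -0.18031299  0.1017    ]
[[ 0.6282 -0.2681]
 [ 0.6811 -0.1712]
 [ 0.5703 -0.1188]]
centre [ 0.5992743  -0.19346806] seat [ 0.6103368  -0.19928056]
```

Call:
move_arm(
  series="1 0 -5 0 0.005 0.005 0; 1 0 0 10 0 0 0; 1 0 0 8 0 0 0; 1 0 0 6 0 0 0; 1 0 0 0 0 0 0; 1 0 0 1.5 0 0 0; 1 0 0 1.5 0 0 0; 1 0 0 1.5 0 0 0",
)

```text
clock: 35.6
tcp_pos: [0.5868, -0.1856, 0.0363]
orientation: [3.139, 0.005, 2.666]
contact_force: [-0.7, 0.6, -2.1]
opening: 0.455
```

Call:
move_arm(
  series="1 0 0 1 0 0 0; 1 0 0 1 0 0 0; 1 0 0 1 0 0 0; 1 0 0 0.7 0 0 0; 1 0 0 0.7 0 0 0; 1 0 0 0 0 0 0; 1 0 0 0 0 0 0; 1 0 0 0 0 0 0",
)

```text
clock: 36.6
tcp_pos: [0.5872, -0.1856, 0.0327]
orientation: [3.139, 0.006, 2.666]
contact_force: [-0.9, -0.1, -1.0]
opening: 0.448
```

Call:
move_arm(
  series="1 -4 0 0.3 0 0 0; 1 -4 0 0 0 0 0; 1 -4 0 0 0 0 0; 1 -4 0 0 0 0 0; 1 -4 0 0 0 0 0; 1 -2 0 0 0 0 0; 1 0 0 0 0 0 0; 1 0 0 0 0 0 0",
)

```text
clock: 37.6
tcp_pos: [0.6083, -0.1968, 0.0327]
orientation: [3.139, 0.006, 2.666]
contact_force: [-0.7, 0.4, 0.3]
opening: 0.458
```

Call:
move_arm(
  series="1 -1.5 0 0 0 0 0; 1 -1.5 0 0 0 0 0; 1 -1.5 0 0 0 0 0; 1 -1.5 0 0 0 0 0; 1 -1.5 0 0 0 0 0; 1 -1.5 0 0 0 0 0; 1 -1.5 0 0 0 0 0; 1 -1.5 0 0 0 0 0",
)

```text
clock: 38.6
tcp_pos: [0.6118, -0.1988, 0.0328]
orientation: [-3.141, -0.014, 2.667]
contact_force: [-7.1, 5.2, 5.6]
opening: 0.455
```

Resistance came at the expected point, 8.7 N straight back along the jig axis with almost no lateral part, so both flanks are touched. I'll take out the small tilt and then release.

Call:
move_arm(
  series="1 -1 0 0 0 -0.008 0; 1 -1 0 0 0 -0.004 0; 1 0 0 0 0 0 0; -1 0 0 0 0 0 0; -1 0 0 0 0 0 0; -1 0 0 0 0 0 0; -1 0 0 0 0 0 0; -1 0 0 0 0 0 0",
)

```text
clock: 39.6
tcp_pos: [0.6129, -0.1991, 0.0332]
orientation: [-3.141, -0.004, 2.667]
contact_force: [-0.1, -0.1, -0.7]
opening: 0.997
```

Run:
```python
from h import *
cv2.imwrite('pics/scene6.png',bot.get_image('scene'))
o=bot.get_obs(); print(o['tcp_pos'],o['orientation'],o['opening'],o['contact_force'])
b=cv2.resize(cv2.imread('pics/scene6.png')[140:235,225:325],None,fx=6,fy=6,interpolation=2)
cv2.imwrite('pics/c7.png',b)
```

```text
[ 0.61290533 -0.19904597  0.03320033] [-3.14086548 -0.00391692  2.66711393] 0.9999809154930024 [ 0.19869944  0.6120745  -0.70539691]
```

View pics/c7.png

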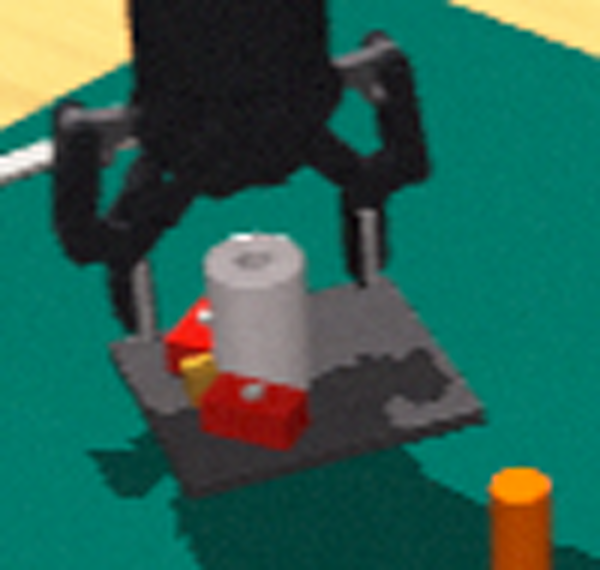

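The adapter stands upright between both red jaws, close to the brass stop, with the fingers open and clear. I'll retreat and measure without the arm in view.

Call:
move_arm(
  series="-1 0 0 -20 0 0 0; -1 0 0 -30 0 0 0; -1 0 0 -40 0 0 0; -1 0 0 -40 0 0 0; -1 55 0 -10 0 0 0; -1 55 0 -10 0 0 0; -1 40 0 0 0 0 0; -1 0 0 0 0 0 0",
)

```text
clock: 40.65
tcp_pos: [0.4781, -0.1303, 0.1992]
orientation: [3.14, 0.005, 2.667]
contact_force: [0.1, 0.2, 0.5]
opening: 1.002
```

Run:
```python
from h import *
for n in ('top','scene'): cv2.imwrite(f'pics/{n}7.png',bot.get_image(n))
print(bot.get_obs()['tcp_pos'])
for n in ('top','scene'):
    im=cv2.imread(f'pics/{n}7.png');h,sa,v=cv2.split(cv2.cvtColor(im,cv2.COLOR_BGR2HSV))
    for c,st in blobs((sa<60)&(v>180),60):
        if n=='top' and 150<c[0]<480 and 80<c[1]<300 or n=='scene' and 220<c[0]<500 and 150<c[1]<330: print(n,c,st,onz(n,*c,.068)[:2].round(4))
a=cv2.resize(cv2.imread('pics/top7.png')[145:235,350:440],None,fx=4.3,fy=4.3,interpolation=2); b=cv2.resize(cv2.imread('pics/scene7.png')[160:240,230:320],None,fx=4.3,fy=4.3,interpolation=2)
c=np.zeros((400,790,3),np.uint8); c[:a.shape[0],:a.shape[1]]=a; c[:b.shape[0],395:395+b.shape[1]]=b; cv2.imwrite('pics/c8.png',c)
```

```text
[ 0.4794617  -0.13095054  0.19846305]
top [216.8 111. ] [209  96  15  36 158] [0.7323 0.2109]
scene [266.8 183.1] [259 179  17   9 113] [ 0.6113 -0.2003]
scene [424.7 234.1] [416 228  20  12 137] [0.5553 0.1867]
scene [392.1 325. ] [370 303  46  45 476] [0.7963 0.2543]
```

View pics/c8.png

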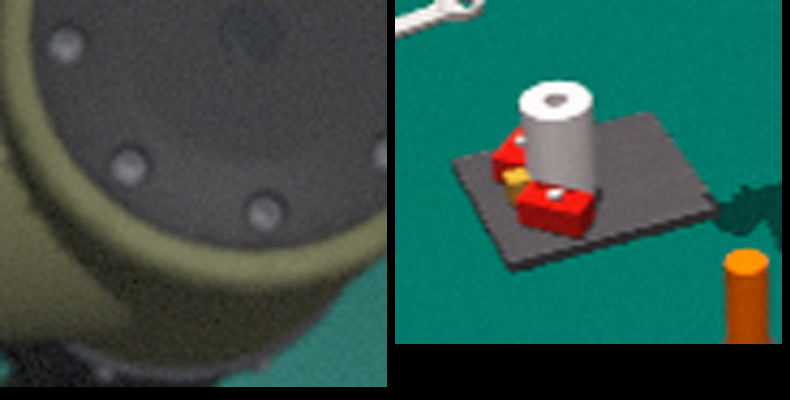

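Call:
move_arm(
  series="-1 0 -55 0 0 0 0; -1 0 -55 0 0 0 0; -1 0 -55 0 0 0 0; -1 0 -55 0 0 0 0; -1 0 -55 0 0 0 0; -1 0 0 0 0 0 0; -1 0 0 0 0 0 0; -1 0 0 0 0 0 0",
)

```text
clock: 41.75
tcp_pos: [0.3528, -0.3864, 0.1982]
orientation: [-3.14, -0.001, 2.664]
contact_force: [0.7, 0.7, 0.7]
opening: 0.997
```

Run:
```python
from h import *
for n in ('top','scene'): cv2.imwrite(f'pics/{n}8.png',bot.get_image(n))
print(bot.get_obs()['tcp_pos'],abs(bot.get_obs()['qvel']).max())
for n in ('top','scene'):
    im=cv2.imread(f'pics/{n}8.png');h,sa,v=cv2.split(cv2.cvtColor(im,cv2.COLOR_BGR2HSV))
    for nm,m in dict(w=(sa<50)&(v>195),o=(h>4)&(h<16)&(sa>170)&(v>90),y=(h>20)&(h<32)&(sa>150)).items():
      for c,st in blobs(m,60):
        if n=='top' and 150<c[0]<480 and 80<c[1]<300 or n=='scene' and 220<c[0]<500 and 150<c[1]<330: print(n,nm,c,st[4],onz(n,*c,.068)[:2].round(4))
```

```text
[ 0.35292656 -0.38604265  0.19830857] 0.007343293333467712
top w [214.9 119.9] 130 [0.7109 0.2118]
top w [397.4 181. ] 204 [ 0.609  -0.1988]
top w [214.7 191.8] 198 [0.5485 0.1868]
top w [253.1 208.2] 201 [0.5208 0.1006]
top o [303.6 128.6] 88 [0.709 0.014]
top o [267.  149.3] 87 [0.6537 0.0881]
top y [170.6 190.7] 115 [0.542  0.2808]
top y [272.1 218.1] 134 [0.5036 0.058 ]
top y [321.7 282.8] 366 [ 0.3807 -0.0588]
scene w [266.7 183. ] 106 [ 0.6111 -0.2008]
scene w [395.5 211.2] 143 [0.5233 0.0999]
scene w [425.5 233.1] 168 [0.5514 0.1865]
scene w [392.4 324.9] 456 [0.7958 0.2546]
scene o [356.8 229.7] 182 [0.6274 0.0698]
scene o [311.3 232. ] 179 [6.904e-01 3.000e-04]
scene y [368.  181.9] 443 [ 0.4609 -0.0119]
scene y [474.4 283. ] 186 [0.6252 0.321 ]
```

```bash
python3 -c "
from plant import bot
print(bot.sign_off())"
```

```text
the job is handed in; nothing more can be done
None
```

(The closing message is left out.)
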